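Sort guide blocks with a plug gauge

TASK

Take the plug gauge out of its stand by the handle and try its pin in the bore of each of the three guide blocks. Every block that the pin goes deep into, slide over the bench into the taped bay, wholly inside the tape, by the pin in its bore and in no other way; a block that the pin will not enter stays where it stands. At the end put the gauge back upright in its stand, and leave the things lying around undisturbed.

Things in the scene. Friction and masses are not known exactly. Their poses are not given: they have to be found in the camera images.
- gauge: steel plug gauge, 111 mm long, 0.25 kg, upright in the stand, pin down. Origin at the centre of the pin's lower end, z up to the handle. Pin 24 mm in diameter from z 0 to 45 mm (lowest 3 mm tapered to 20 mm), collar 34 mm in diameter from 45 to 51, square handle 28 x 28 mm from 51 to 111, its flat faces square to the gauge's x and y axes
- stand: grey plastic gauge stand, 80 x 80 x 45 mm, fixed to the bench; origin at the centre of its underside, z up. A round hole 29 mm in diameter with a chamfered mouth at the centre of its top, 35 mm deep: the standing gauge's pin end is 10 mm above the stand's underside
- block_1: loose aluminium guide block, 70 x 70 x 40 mm, 0.35 to 0.6 kg; origin at the centre of its underside, z up, x and y along its sides. Upright bore through its centre: mouth 34 mm wide, 6 mm deep, then either 27 mm (pin slips in) or 22 mm (too tight: pin stops about 7 mm below the top). The three blocks look alike outside; which and how many fit is not told
- block_2: loose aluminium guide block, 70 x 70 x 40 mm, 0.35 to 0.6 kg; origin at the centre of its underside, z up, x and y along its sides. Upright bore through its centre: mouth 34 mm wide, 6 mm deep, then either 27 mm (pin slips in) or 22 mm (too tight: pin stops about 7 mm below the top). The three blocks look alike outside; which and how many fit is not told
- block_3: loose aluminium guide block, 70 x 70 x 40 mm, 0.35 to 0.6 kg; origin at the centre of its underside, z up, x and y along its sides. Upright bore through its centre: mouth 34 mm wide, 6 mm deep, then either 27 mm (pin slips in) or 22 mm (too tight: pin stops about 7 mm below the top). The three blocks look alike outside; which and how many fit is not told
- bay: the bay: a rectangle of pale 12 mm masking tape stuck flat on the bench, nothing to collide with; origin at its centre on the bench. Inside the tape 150 mm along its x (roughly away from the robot) and 280 mm along its y: room for three blocks side by side. It lies nearer the robot than the row of blocks
- dial_gauge: bystander: dial gauge, 112 x 59 x 23 mm, lying on the bench; origin at the centre of its underside
- soap_packet: bystander: white paper packet, 38 x 64 x 62 mm, standing on the bench; origin at the centre of its underside
- cutting_ring: bystander: steel cutting ring, 69 mm across, 20 mm high, lying on the bench; origin at the centre of its underside

How it is judged (in metres and radians):
On the way:
1. the pin is tried in the block that it will not enter: its end in the mouth of the bore, below the block's top, resting on the block (x of gauge in the frame of block_2 between -0.007 and 0.007 m and y of gauge in the frame of block_2 between -0.007 and 0.007 m and z of gauge in the frame of block_2 below 0.038 m and contact force between gauge and block_2 above 0.5 N), for 0.05 s.
At the end, for the whole second after the job is handed in: The two blocks that the pin enters stand flat in the bay (centre within 45 mm of the bay centre along its x, 110 mm along its y); the tight one is within 25 mm of its start; the gauge stands in its stand, within 6 mm of the hole bottom, upright within 0.17 rad; all at rest (x of block_1 in the frame of bay between -0.045 and 0.045 m and y of block_1 in the frame of bay between -0.11 and 0.11 m and angle between each of block_1, block_3, block_2's own z axis and vertical below 0.1 rad and linear speed of each of block_1, block_3, block_2, gauge below 0.02 m/s and x of block_3 in the frame of bay between -0.045 and 0.045 m and y of block_3 in the frame of bay between -0.11 and 0.11 m and distance of block_2 from where it was at the start of the episode below 0.025 m and horizontal distance between gauge and stand below 0.008 m and z of gauge in the frame of stand below 0.016 m and angle between gauge's own z axis and vertical below 0.17 rad); the robot touches nothing.
It fails at once if a block is slid along, more than 20 mm from its start and faster than 25 mm/s, without the pin in its bore (end of the pin at least 8 mm below the block's top and within 12 mm of the bore's axis) ((linear speed of block_1 above 0.025 m/s and distance of block_1 from where it was at the start of the episode above 0.02 m and (horizontal distance between gauge and block_1 above 0.012 m or z of gauge in the frame of block_1 above 0.032 m)) or (linear speed of block_3 above 0.025 m/s and distance of block_3 from where it was at the start of the episode above 0.02 m and (horizontal distance between gauge and block_3 above 0.012 m or z of gauge in the frame of block_3 above 0.032 m))).
It fails at once if a bystander is moved by more than 30 mm (distance of any of dial_gauge, soap_packet, cutting_ring from where it was at the start of the episode above 0.03 m).
It also fails if it takes over 64 s, if anything falls off the work surface, if the arm or the gripper's body presses on something with over 40 N, if the wrist force passes 120 N, or if a joint passes its speed limit or range.

ROBOT

A 6-joint arm with a two-finger parallel gripper is mounted at the origin on a cart in front of the work surface, level with it; the furniture and walls round the work are solid. World frame = base frame: x ahead of the robot, y to its left, z up, the work surface at z = 0. Lengths are in m, angles in degrees, forces in N, time in s.
With the tool pointing down it reaches from about 0.4 to 0.825 m from the base axis. Payload 7 kg.
Tool frame: the origin (TCP) lies midway between the tips of the shut fingers; the grasp point (between the pads) lies 19 mm behind it; z points along the fingers, y is the line along which they close (so a half turn about z gives the same grasp; the last joint's range is limited). The gripper opens to 88 mm and grips with 3 to 60 N. Pads are 19 mm wide; open, the fingers measure 130 mm over their backs; the gripper's body (78 mm by 193 mm) begins 47 mm behind the grasp point.
Start: joints at [79.876, 20.546, 0.682, 0, -70.136, -16.507], TCP at [0.303, 0.603, 0.227] pointing down, gripper open.
Joint ranges: [-176.03, 176.03], [-82.01, 121.73], [-58.28, 71.71], [-173.87, 95.51], [-174.79, -0.11], [-173.66, 173.66]. Speed limits (degrees/s): [136.94, 136.94, 172.46, 180, 180, 180].

INTERFACE

Orientations are given as [roll, pitch, yaw] about the fixed x, y, z axes, in that order (R = Rz(yaw) Ry(pitch) Rx(roll)).
In Python, from plant import ctrl gives the robot as it stands.
- The arm moves only by the tool arm_command, never from a script. Its argument "steps" is a list of rows, each an object with "translation": the shift along the tool's x, y, z in mm, a list of three; "rotation": the turn, a rotation vector about the tool's x, y, z in units of 5 degrees (1.0 is 5 degrees), a list of three; "claw": the finger opening in mm, from 0 to 87.6. In form: [{"translation": [x, y, z], "rotation": [rx, ry, rz], "claw": claw}, ...]. A call has 1 to 5 rows; each row is the pose to reach, as a shift and turn from the pose commanded when the call began, along the tool's axes at that moment; what a row does not reach only later rows make up. A row lasts 1/10 s, in which the tool goes at most 50 mm and 8.59 degrees, less where a joint would pass 70% of its speed; a pose out of reach is approached as far as the arm can. A call with a gripper value outside its range is refused whole. The fingers move at their own pace and stop on an object; the grip force is fixed at half the most. Time passes only in rows, so rows that repeat a pose let the fingers close. It gives the time, the measured TCP pose, the force, the opening and the grip force at its end, in the units of the state.
- ctrl.get_obs(): the state, without advancing time (a new reading comes with each control period).
- ctrl.snapshot(name): name is "scene" or "top"; returns (picture, depth): 480x640x3 uint8, red, green, blue; 480x640 float32, m along the optical axis (not along the pixel's ray), 0 where there is no reading.
- ctrl.calibration(name): a dict with "vertical_fov" (degrees; the focal length in pixels is half the picture's height over the tangent of half this angle, whatever the lens; pixels are square), "cx", "cy" (the principal point, pixels), "k1" (the pictures are not rectified: a ray, as slopes to the right and down, at radius r is drawn at 1 + k1 r^2 times it, then the intrinsics apply), "rvec" (rotation vector, rad) and "tvec" (3), from world to camera coordinates, as OpenCV has them. Camera axes: x right, y down, z forward; pixel columns grow to the right and rows downward; lengths in m; the calibration is good to about 2 mm. A picture is of the moment at which its call begins. calibration takes no time and is no camera call.
- ctrl.close_job(): hands the job in; it is judged then, once.
The state is a dict: "clock": time; "joint_pos": joint angles; "qvel": joint speeds; "tau": joint torques, N m; "tool_pos": TCP position; "orientation": TCP orientation; "force": force on the tool from outside, world axes, zero at the start; "moment": the same for the moment, N m; "opening": finger opening in m; "gripper_force": force on a finger pad.
Only numpy, scipy, OpenCV 4.12 (cv2) and the standard library are available. Lean on these libraries where they do the work, as an engineer would, in place of code of your own. Each camera call takes 0.05 s, during which the arm holds its last target. There are 200 camera calls.

## Working session

There is one attempt and no reset: what is moved stays moved. The work goes in short steps, Python scripts to look and compute and a tool call to move; the robot and the scene stay as the last step left them, time stands still between calls to the robot, and variables do not carry over. Pictures are saved under pics/ and viewed, at most 10 in all, crops included, and the job is handed in when it is done.

Besides the shell and the picture viewer there is one more tool, called as a command line: name --argument value ..., lists and objects as JSON in quotes. arm_command: Moves the arm, as the interface text tells. Its arguments: {"type":"object","properties":{"steps":{"type":"array"}},"required":["steps"]}

```bash
mkdir -p pics; ls
python3 - <<'E'
from plant import ctrl
import cv2,numpy as np
for n in("scene","top"):
    p,d=ctrl.snapshot(n); cv2.imwrite(f"pics/{n}0.png",p[:,:,::-1]); np.save(f"pics/{n}0.npy",d); print(n,ctrl.calibration(n))
o=ctrl.get_obs(); print(o)
E
```

```text
pics
scene {'vertical_fov': 52.06430410396895, 'cx': 315.5537685482417, 'cy': 232.2787117461225, 'k1': -0.0475319044321614, 'rvec': array([ 2.06588364, -1.1160385 ,  0.51181971]), 'tvec': array([-0.32333477,  0.31873404,  0.86624502])}
top {'vertical_fov': 45.62470338488909, 'cx': 314.7280585008557, 'cy': 239.9468893379065, 'k1': -0.10679158436538909, 'rvec': array([ 2.14330614, -2.19964189,  0.05822535]), 'tvec': array([-0.00677831,  0.52590821,  1.20511033])}
{'clock': 0.1, 'joint_pos': array([ 7.98760398e+01,  2.05862119e+01,  6.38716836e-01, -1.76680056e-02,
       -7.01357750e+01, -1.65074763e+01]), 'qvel': array([ 0.02010734, -0.12391181,  0.043118  ,  0.07491901, -0.01766704,
       -0.01781489]), 'tau': array([-1.32671536e-03, -5.84167349e+01,  2.93748307e+01,  7.01542631e+00,
        1.01389736e-02, -5.25039673e-05]), 'tool_pos': array([0.30239028, 0.60298437, 0.2257269 ]), 'orientation': array([ 1.79915442e+02, -7.73715006e-03, -2.66374463e+01]), 'force': array([-0.71004008, -0.08814495, -0.0927011 ]), 'moment': array([ 0.00713625,  0.01594746, -0.03427592]), 'gripper_force': 0.0, 'opening': 0.08786565053848815}
```

View pics/top0.png

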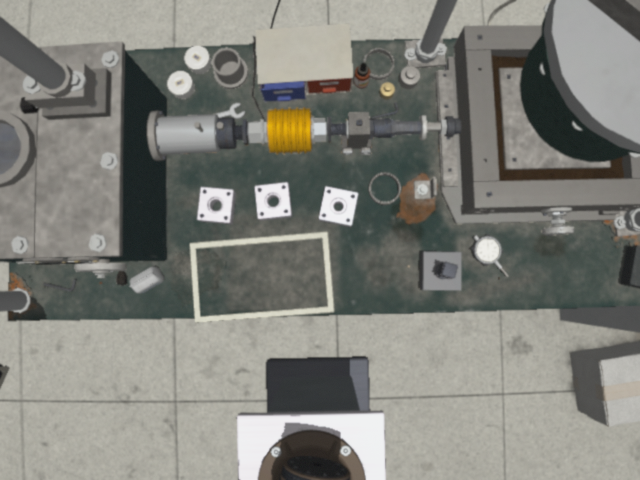

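View pics/scene0.png

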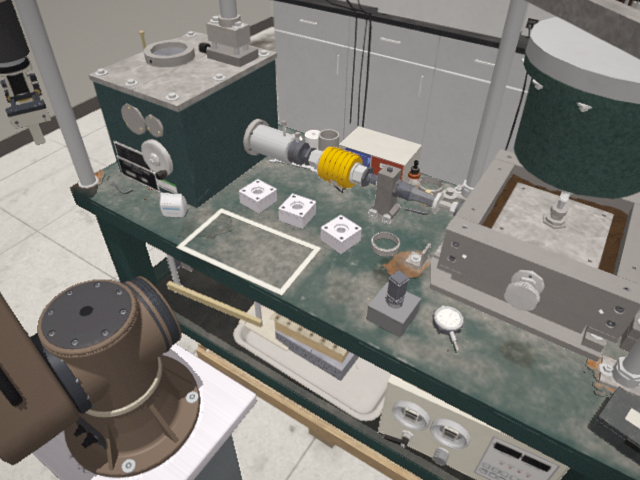

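The top view shows three white blocks at about (215,205), (272,201) and (339,206), with the tape rectangle running from (190,240) to (333,315). The stand and gauge are at (442,270), the dial gauge at (487,250), the ring at (384,188) and the packet at (146,280). I'll enlarge this area.

```bash
cat > h.py <<'E'
import numpy as np,cv2
from plant import ctrl
def cam(n):
    c=ctrl.calibration(n); f=240/np.tan(np.radians(c["vertical_fov"]/2))
    K=np.array([[f,0,c["cx"]],[0,f,c["cy"]],[0,0,1]]); D=np.array([c["k1"],0,0,0.])
    return K,D,cv2.Rodrigues(c["rvec"])[0],np.asarray(c["tvec"],float)
def px2w(n,pts,z):
    K,D,R,t=cam(n)
    u=cv2.undistortPoints(np.array(pts,float).reshape(-1,1,2),K,D).reshape(-1,2)
    d=np.c_[u,np.ones(len(u))]@R; o=-R.T@t
    return o+d*((z-o[2])/d[:,2])[:,None]
def w2px(n,P):
    K,D,R,t=cam(n); return cv2.projectPoints(np.array(P,float).reshape(-1,3),R,t,K,D)[0].reshape(-1,2)
E
python3 - <<'E'
import cv2,numpy as np
from h import *
p=cv2.imread("pics/top0.png")
cv2.imwrite("pics/c1.png",cv2.resize(p[175:325,185:345],None,fx=5,fy=4 if 0 else 5,interpolation=cv2.INTER_CUBIC)[:,:800][:750] if 0 else cv2.resize(p[180:225,190:365],None,fx=4.5,fy=4.5,interpolation=cv2.INTER_CUBIC))
a=cv2.resize(p[180:228,190:366],None,fx=4.5,fy=4.5,interpolation=cv2.INTER_CUBIC)
b=cv2.resize(p[240:300,410:510],None,fx=6,fy=6,interpolation=cv2.INTER_CUBIC)
im=np.zeros((216+360,800,3),np.uint8); im[:a.shape[0],:a.shape[1]]=a[:,:800]; im[216:,:600]=b
cv2.imwrite("pics/c1.png",im)
# blocks: bright blobs
g=cv2.cvtColor(p,cv2.COLOR_BGR2GRAY)
m=(g>190).astype(np.uint8); n,l,s,c=cv2.connectedComponentsWithStats(m)
for i in range(1,n):
    x,y,w,h,A=s[i]
    if 120<y<330 and 100<x<520 and A>100:
        pts=np.argwhere(l==i)[:,::-1].astype(np.float32); r=cv2.minAreaRect(pts)
        z=0.04 if y<225 else 0
        q=px2w("top",cv2.boxPoints(r),z)
        print(s[i],r, q[:,:2].round(3).tolist(),q.mean(0).round(4))
d=np.load("pics/top0.npy")
K,D,R,t=cam("top")
def pt(u,v):
    uu=cv2.undistortPoints(np.array([[[u,v]]],float),K,D)[0,0]; return (R.T@(np.r_[uu,1]*d[v,u]-t)).round(3)
for u,v in [(442,283),(430,262),(447,268),(205,195),(146,280),(487,248),(110,160),(60,255),(100,250),(300,70),(357,125),(290,130),(185,130),(15,300)]: print(u,v,pt(u,v))
E
```

```text
[313 123  13  12 132] ((319.0, 128.5), (11.0, 12.0), 90.0) [[0.777, -0.023], [0.776, -0.049], [0.752, -0.049], [0.752, -0.023]] [ 0.7642 -0.0361  0.04  ]
[255 183  36  36 883] ((272.30487060546875, 200.24391174316406), (32.79816818237305, 33.0190315246582), 83.6598129272461) [[0.644, 0.106], [0.649, 0.035], [0.579, 0.029], [0.573, 0.099]] [0.6113 0.0674 0.04  ]
[319 187  39  38 941] ((338.0, 205.5), (33.14362716674805, 32.75139617919922), 11.309932708740234) [[0.57, -0.03], [0.638, -0.046], [0.622, -0.114], [0.554, -0.098]] [ 0.596 -0.072  0.04 ]
[198 188  35  34 826] ((214.8168182373047, 204.33168029785156), (32.338706970214844, 32.73672866821289), 5.710593223571777) [[0.576, 0.229], [0.646, 0.222], [0.637, 0.152], [0.567, 0.16]] [0.6062 0.191  0.04  ]
[ 190  233  143   89 1798] ((260.88604736328125, 277.478759765625), (79.45000457763672, 138.4171142578125), 85.33314514160156) [[0.527, 0.258], [0.543, -0.046], [0.371, -0.056], [0.353, 0.246]] [0.4484 0.1004 0.    ]
[476 239  23  23 411] ((487.0, 250.0), (22.0, 22.0), 90.0) [[0.52, -0.373], [0.518, -0.421], [0.47, -0.419], [0.472, -0.37]] [ 0.495  -0.3959  0.    ]
442 283 [ 0.426 -0.285  0.043]
430 262 [ 0.471 -0.262  0.044]
447 268 [ 0.456 -0.281  0.123]
205 195 [0.627 0.211 0.043]
146 280 [0.448 0.339 0.048]
487 248 [ 0.498 -0.39   0.021]
110 160 [0.648 0.316 0.313]
60 255 [0.49  0.407 0.304]
100 250 [0.497 0.336 0.303]
300 70 [ 0.877 -0.     0.091]
357 125 [ 0.741 -0.112  0.141]
290 130 [0.737 0.021 0.135]
185 130 [0.744 0.231 0.137]
15 300 [0.41  0.63  0.056]
```

View pics/c1.png

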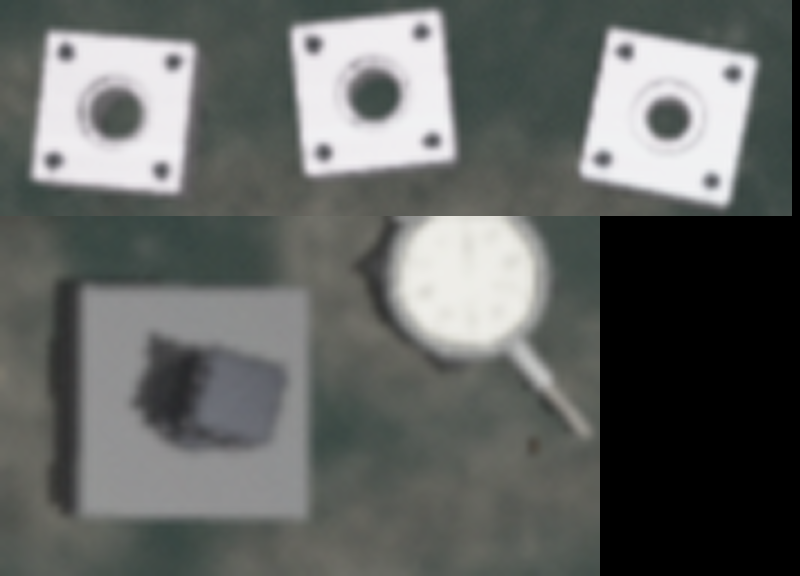

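The right-hand bore looks smaller. Next: exact poses, and the obstacle clearances around the blocks.

Run:
```python
from h import *
o=ctrl.get_obs()
f=lambda L:[(410+(x+.5)/6-.5,240+(y-216+.5)/6-.5) for x,y in L]
st=px2w("top",f([(82,288),(310,290),(310,518),(80,516)]),.045); print("stand",st.mean(0),st[:,:2].round(4).tolist())
hd=px2w("top",f([(214,345),(288,378),(266,446),(196,416)]),.121); print("handle",hd.mean(0),hd[:,:2].round(4).tolist())
e=np.roll(hd,-1,0)-hd; print(np.degrees(np.arctan2(e[:,1],e[:,0])))
# bores (mouth rim) from crop at 4.5
g=lambda L:[(190+(x+.5)/4.5-.5,180+(y+.5)/4.5-.5) for x,y in L]
for nm,c in [("L",[(47,31),(195,44),(181,193),(32,180)]),("M",[(291,25),(441,10),(456,160),(305,176)]),("R",[(609,28),(757,58),(730,206),(581,176)])]:
    q=px2w("top",g(c),.04); print(nm,q.mean(0).round(4))
hole={"L":(116,112),"M":(374,94),"R":(668,119)}
for k,v in hole.items(): print(k,px2w("top",g([v]),.034).round(4))
# obstacle map from both cameras, z>0.13
P=[]
for n in("top","scene"):
    d=np.load(f"pics/{n}0.npy"); K,D,R,t=cam(n)
    v,u=np.mgrid[0:480:1,0:640:1]; m=(d>0)
    uu=cv2.undistortPoints(np.c_[u[m],v[m]].astype(float).reshape(-1,1,2),K,D).reshape(-1,2)
    P.append((np.c_[uu,np.ones(len(uu))]*d[m][:,None]-t)@R)
P=np.vstack(P)
for z0,z1 in [(.06,.12),(.12,.15),(.15,.2),(.2,.5)]:
    Q=P[(P[:,2]>z0)&(P[:,2]<z1)&(P[:,0]>.3)]
    a=Q[(Q[:,1]<.27)&(Q[:,1]>-.2)&(Q[:,0]>.5)]; print(z0,z1,"front x by y:",[(y,round(a[abs(a[:,1]-y)<.02][:,0].min(),3) if (abs(a[:,1]-y)<.02).any() else None) for y in np.arange(-.16,.28,.04).round(2)])
    b=Q[(Q[:,1]>.2)&(Q[:,1]<.6)&(Q[:,0]<.7)]; print("  left y by x:",[(x,round(np.percentile(b[abs(b[:,0]-x)<.02][:,1],1),3) if (abs(b[:,0]-x)<.02).sum()>20 else None) for x in np.arange(.32,.7,.04).round(2)])
for n in("top",): print(px2w(n,[(125,45),(125,258)],.305),px2w(n,[(165,258),(165,100)],0))
```

```text
stand [ 0.45183041 -0.28640828  0.045     ] [[0.493, -0.248], [0.4901, -0.3283], [0.4106, -0.325], [0.4136, -0.2444]]
handle [ 0.45229493 -0.28615876  0.121     ] [[0.4693, -0.2779], [0.4578, -0.3019], [0.4358, -0.2937], [0.4463, -0.2711]]
[-115.61345758  159.66434048   65.22707185  -16.55281831]
L [0.6059 0.1908 0.04  ]
M [0.6113 0.0669 0.04  ]
R [ 0.5958 -0.0727  0.04  ]
L [[0.6066 0.1908 0.034 ]]
M [[0.6115 0.067  0.034 ]]
R [[ 0.5955 -0.0722  0.034 ]]
0.06 0.12 front x by y: [(np.float64(-0.16), np.float64(0.72)), (np.float64(-0.12), np.float64(0.715)), (np.float64(-0.08), np.float64(0.716)), (np.float64(-0.04), np.float64(0.701)), (np.float64(0.0), np.float64(0.693)), (np.float64(0.04), np.float64(0.692)), (np.float64(0.08), np.float64(0.697)), (np.float64(0.12), np.float64(0.709)), (np.float64(0.16), np.float64(0.701)), (np.float64(0.2), np.float64(0.7)), (np.float64(0.24), np.float64(0.7)), (np.float64(0.28), np.float64(0.701))]
  left y by x: [(np.float64(0.32), None), (np.float64(0.36), None), (np.float64(0.4), None), (np.float64(0.44), np.float64(0.326)), (np.float64(0.48),
[... 2102 characters left out ...]
2.026)), (np.float64(0.08), np.float64(2.029)), (np.float64(0.12), np.float64(2.027)), (np.float64(0.16), None), (np.float64(0.2), None), (np.float64(0.24), None), (np.float64(0.28), None)]
  left y by x: [(np.float64(0.32), np.float64(0.511)), (np.float64(0.36), None), (np.float64(0.4), None), (np.float64(0.44), None), (np.float64(0.48), np.float64(0.303)), (np.float64(0.52), np.float64(0.303)), (np.float64(0.56), np.float64(0.303)), (np.float64(0.6), np.float64(0.303)), (np.float64(0.64), np.float64(0.303)), (np.float64(0.68), np.float64(0.303))]
[[0.85456349 0.29675558 0.305     ]
 [0.48191469 0.29197737 0.305     ]] [[0.49600514 0.31142844 0.        ]
 [0.8547685  0.31195813 0.        ]]
```

```bash
cat >> h.py <<'E'
from scipy.spatial.transform import Rotation as Ro
def go(x,y,z,yaw=None,k=5):
    o=ctrl.get_obs(); R=Ro.from_euler("xyz",o["orientation"],degrees=True)
    d=R.inv().apply(np.array([x,y,z])-o["tool_pos"])*1000
    rv=np.zeros(3) if yaw is None else (R.inv()*Ro.from_euler("xyz",[180,0,yaw],degrees=True)).as_rotvec(degrees=True)/5
    print("t",round(o["clock"],2),"pos",o["tool_pos"].round(4),"rpy",o["orientation"].round(1),"F",o["force"].round(1),"| shift",d.round(1),"len",round(np.linalg.norm(d)),"rot",rv.round(2))
E
python3 - <<'E'
from h import *
go(.43,.1,.25,-22); go(.452,-.286,.16,-22)
E
```

```text
t 0.1 pos [0.3024 0.603  0.2257] rpy [179.9  -0.  -26.6] F [-0.7 -0.1 -0.1] | shift [339.6 392.4 -23.6] len 519 rot [ 0.02 -0.   -0.93]
t 0.1 pos [0.3024 0.603  0.2257] rpy [179.9  -0.  -26.6] F [-0.7 -0.1 -0.1] | shift [532.3 727.5  66.9] len 904 rot [ 0.02 -0.   -0.93]
```

arm_command --steps '[{"translation": [33,38,-3],"rotation": [0,0,-0.2],"claw": 87},{"translation": [66,76,-6],"rotation": [0,0,-0.4],"claw": 87},{"translation": [99,114,-9],"rotation": [0,0,-0.6],"claw": 87},{"translation": [132,152,-12],"rotation": [0,0,-0.8],"claw": 87},{"translation": [165,190,-15],"rotation": [0,0,-0.93],"claw": 87}]'

```text
clock: 0.6
tool_pos: [0.3643, 0.3594, 0.2412]
orientation: [180.0, 0.0, -21.9]
force: [0.6, -0.3, -0.0]
opening: 0.0871
gripper_force: 0.0
```

```bash
python3 -c "
from h import *
go(.43,.1,.25,-22); go(.452,-.286,.16,-22)"
```

```text
t 0.6 pos [0.3643 0.3594 0.2412] rpy [180.    0.  -21.9] F [ 0.6 -0.3 -0. ] | shift [157.8 216.2  -8.7] len 268 rot [0.01 0.   0.02]
t 0.6 pos [0.3643 0.3594 0.2412] rpy [180.    0.  -21.9] F [ 0.6 -0.3 -0. ] | shift [322.3 566.   81.5] len 656 rot [0.01 0.   0.02]
```

arm_command --steps '[{"translation": [29,40,-2],"rotation": [0,0,0],"claw": 87},{"translation": [58,80,-4],"rotation": [0,0,0],"claw": 87},{"translation": [87,119,-6],"rotation": [0,0,0],"claw": 87},{"translation": [116,159,-7],"rotation": [0,0,0],"claw": 87},{"translation": [145,199,-8],"rotation": [0,0,0],"claw": 87}]'

```text
clock: 1.1
tool_pos: [0.4241, 0.1208, 0.2496]
orientation: [-180.0, -0.0, -22.0]
force: [1.6, -0.4, -0.2]
opening: 0.0866
gripper_force: 0.0
```

arm_command --steps '[{"translation": [18,40,2],"rotation": [0,0,0],"claw": 87},{"translation": [37,80,5],"rotation": [0,0,0],"claw": 87},{"translation": [56,120,10],"rotation": [0,0,0],"claw": 87},{"translation": [75,160,15],"rotation": [0,0,0],"claw": 87},{"translation": [94,200,20],"rotation": [0,0,0],"claw": 87}]'

```text
clock: 1.6
tool_pos: [0.4362, -0.0996, 0.2294]
orientation: [-180.0, -0.0, -22.0]
force: [2.1, 0.5, 0.5]
opening: 0.0871
gripper_force: 0.0
```

arm_command --steps '[{"translation": [18,36,18],"rotation": [0,0,0],"claw": 87},{"translation": [37,72,36],"rotation": [0,0,0],"claw": 87},{"translation": [56,110,55],"rotation": [0,0,0],"claw": 87},{"translation": [75,148,66],"rotation": [0,0,0],"claw": 87},{"translation": [83,167,70],"rotation": [0,0,0],"claw": 87}]'

```text
clock: 2.1
tool_pos: [0.4501, -0.2863, 0.1574]
orientation: [180.0, 0.2, -22.1]
force: [-0.1, -0.1, 0.1]
opening: 0.0872
gripper_force: 0.0
```

```bash
python3 -c "
from h import *
go(.452,-.2863,.073,-22)
p,d=ctrl.snapshot('scene'); cv2.imwrite('pics/s1.png',cv2.resize(p[200:360,300:500],None,fx=4,fy=3.75))"
```

```text
t 2.1 pos [ 0.4501 -0.2863  0.1574] rpy [180.    0.2 -22.1] F [-0.1 -0.1  0.1] | shift [ 2.  -0.8 84.4] len 84 rot [ 0.01  0.04 -0.02]
```

arm_command --steps '[{"translation": [2,-1,30],"rotation": [0,0,0],"claw": 87},{"translation": [2,-1,60],"rotation": [0,0,0],"claw": 87},{"translation": [2,-1,85],"rotation": [0,0,0],"claw": 87},{"translation": [2,-1,85],"rotation": [0,0,0],"claw": 60},{"translation": [2,-1,85],"rotation": [0,0,0],"claw": 40}]'

```text
clock: 2.65
tool_pos: [0.4533, -0.2837, 0.0746]
orientation: [180.0, 0.1, -22.0]
force: [1.0, 0.5, 0.8]
opening: 0.076
gripper_force: 0.0
```

arm_command --steps '[{"translation": [0,0,0],"rotation": [0,0,0],"claw": 30},{"translation": [0,0,0],"rotation": [0,0,0],"claw": 20},{"translation": [0,0,0],"rotation": [0,0,0],"claw": 15},{"translation": [0,0,0],"rotation": [0,0,0],"claw": 10},{"translation": [0,0,0],"rotation": [0,0,0],"claw": 10}]'

```text
clock: 3.15
tool_pos: [0.4535, -0.2836, 0.0748]
orientation: [-180.0, -0.0, -22.0]
force: [-0.4, -0.7, 1.3]
opening: 0.0366
gripper_force: 0.0
```

```bash
python3 -c "
from h import *
go(.452,-.2863,.16,-22)
p,d=ctrl.snapshot('scene'); cv2.imwrite('pics/s1.png',cv2.resize(p[200:360,300:500],None,fx=4,fy=3.75))"
```

```text
t 3.15 pos [ 0.4535 -0.2836  0.0748] rpy [-180.   -0.  -22.] F [-0.4 -0.7  1.3] | shift [ -0.3   3.  -85.2] len 85 rot [-0.   -0.01  0.  ]
```

View pics/s1.png

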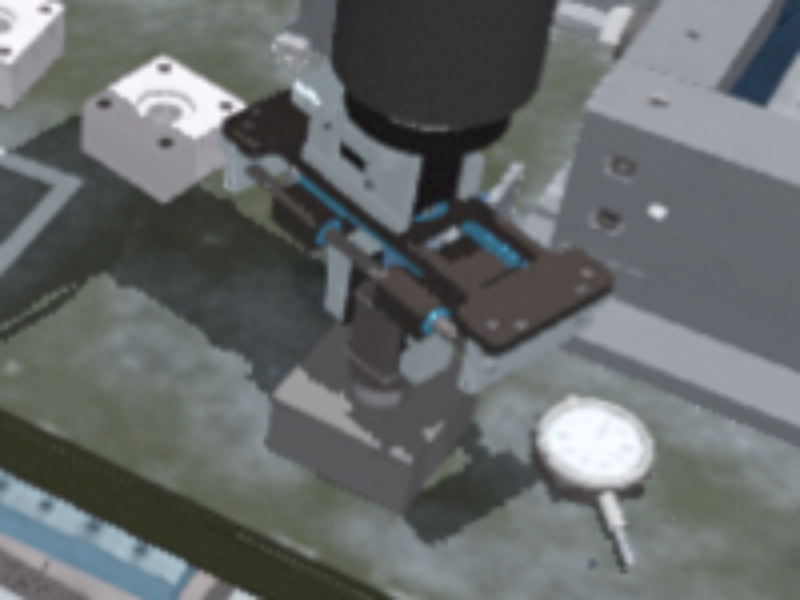

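The gripper straddles the handle at about (375,300) in the crop and is nearly closed, with the stand below it. I'll finish centring and grip.

arm_command --steps '[{"translation": [0,2.5,3],"rotation": [0,0,0],"claw": 25},{"translation": [0,2.5,3],"rotation": [0,0,0],"claw": 15},{"translation": [0,2.5,3],"rotation": [0,0,0],"claw": 10},{"translation": [0,2.5,3],"rotation": [0,0,0],"claw": 10},{"translation": [0,2.5,3],"rotation": [0,0,0],"claw": 10}]'

```text
clock: 3.7
tool_pos: [0.4536, -0.287, 0.0733]
orientation: [179.9, -0.2, -21.9]
force: [-2.0, -0.2, 13.4]
opening: 0.0281
gripper_force: 30.0
```

```bash
python3 -c "
from h import *
go(.452,-.2863,.16,-22)"
```

```text
t 3.7 pos [ 0.4536 -0.287   0.0733] rpy [179.9  -0.2 -21.9] F [-2.  -0.2 13.4] | shift [ -1.5   0.1 -86.7] len 87 rot [ 0.01 -0.03  0.02]
```

arm_command --steps '[{"translation": [0,0,-15],"rotation": [0,0,0],"claw": 10},{"translation": [0,0,-35],"rotation": [0,0,0],"claw": 10},{"translation": [0,0,-60],"rotation": [0,0,0],"claw": 10},{"translation": [0,0,-85],"rotation": [0,0,0],"claw": 10},{"translation": [0,0,-85],"rotation": [0,0,0],"claw": 10}]'

```text
clock: 4.2
tool_pos: [0.4541, -0.2866, 0.1594]
orientation: [-180.0, -0.3, -22.0]
force: [0.9, -0.5, -1.9]
opening: 0.0276
gripper_force: 29.9
```

```bash
python3 -c "
from h import *
go(.5957,-.0724,.16,0)"
```

```text
t 4.2 pos [ 0.4541 -0.2866  0.1594] rpy [-180.    -0.3  -22. ] F [ 0.9 -0.5 -1.9] | shift [ 5.120e+01 -2.517e+02 -2.000e-01] len 257 rot [ 0.01 -0.06 -4.39]
```

arm_command --steps '[{"translation": [8,-40,0],"rotation": [0,0,-0.9],"claw": 10},{"translation": [17,-84,0],"rotation": [0,0,-1.8],"claw": 10},{"translation": [26,-130,0],"rotation": [0,0,-2.7],"claw": 10},{"translation": [35,-174,0],"rotation": [0,0,-3.6],"claw": 10},{"translation": [44,-216,0],"rotation": [0,0,-4.4],"claw": 10}]'

```text
clock: 4.7
tool_pos: [0.5741, -0.1003, 0.1551]
orientation: [-180.0, 0.1, 0.2]
force: [1.2, -0.9, -2.8]
opening: 0.028
gripper_force: 29.9
```

```bash
python3 -c "
from h import *
go(.5957,-.0724,.16,0)"
```

```text
t 4.7 pos [ 0.5741 -0.1003  0.1551] rpy [-1.8e+02  1.0e-01  2.0e-01] F [ 1.2 -0.9 -2.8] | shift [ 21.7 -27.8  -4.9] len 36 rot [-0.    0.02  0.04]
```

arm_command --steps '[{"translation": [12,-14,10],"rotation": [0,0,0],"claw": 10},{"translation": [22,-28,20],"rotation": [0,0,0],"claw": 10},{"translation": [22,-28,25],"rotation": [0,0,0],"claw": 10},{"translation": [22,-28,25],"rotation": [0,0,0],"claw": 10}]'

```text
clock: 5.1
tool_pos: [0.5945, -0.0745, 0.1293]
orientation: [180.0, 0.2, -0.0]
force: [-0.9, -0.7, -2.8]
opening: 0.0281
gripper_force: 29.9
```

```bash
python3 -c "
from h import *
go(.5957,-.0724,.125,0)
p,d=ctrl.snapshot('scene')
x0,y0=300,180
a=cv2.resize(p[y0:y0+75,x0:x0+100],None,fx=8,fy=8,interpolation=cv2.INTER_CUBIC)
cv2.imwrite('pics/s2.png',a[:,:,::-1])
t=ctrl.get_obs()['tool_pos']; z=t[2]-.0633
th=np.linspace(0,2*np.pi,9)[:-1]
print('pred pin end rim r10', ((w2px('scene',[[t[0]+.01*np.cos(q),t[1]+.01*np.sin(q),z] for q in th])-[x0-.5,y0-.5])*8).round().tolist())
print('collar bottom r17', ((w2px('scene',[[t[0]+.017*np.cos(q),t[1]+.017*np.sin(q),z+.045] for q in th])-[x0-.5,y0-.5])*8).round().tolist())"
```

```text
t 5.1 pos [ 0.5945 -0.0745  0.1293] rpy [180.    0.2  -0. ] F [-0.9 -0.7 -2.8] | shift [ 1.2 -2.1  4.3] len 5 rot [ 0.    0.05 -0.01]
pred pin end rim r10 [[363.0, 296.0], [338.0, 293.0], [317.0, 302.0], [313.0, 319.0], [328.0, 332.0], [354.0, 336.0], [375.0, 326.0], [378.0, 310.0]]
collar bottom r17 [[382.0, 165.0], [338.0, 160.0], [302.0, 175.0], [295.0, 202.0], [322.0, 225.0], [367.0, 231.0], [403.0, 215.0], [409.0, 188.0]]
```

View pics/s2.png

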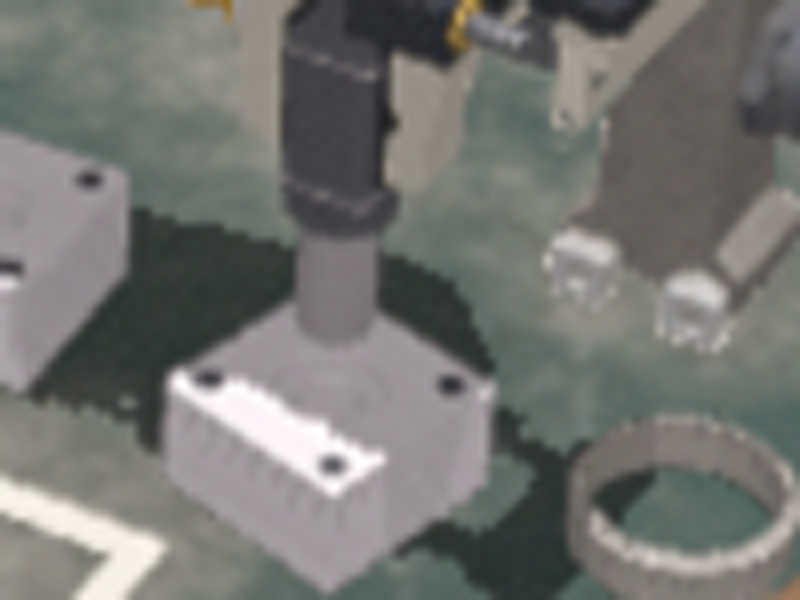

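```bash
python3 -c "
from h import *
x0,y0=300,180
f=lambda P:((w2px('scene',P)-[x0-.5,y0-.5])*8).round()
print(f([[.5957,-.0724,.04]]))
a=np.radians(-13); c=np.array([.5957,-.0724])
print(f([[*(c+np.array([[np.cos(a),-np.sin(a)],[np.sin(a),np.cos(a)]])@[i*.035,j*.035]),.04] for i,j in [(1,1),(1,-1),(-1,-1),(-1,1)]]).tolist())
g=lambda q,z:px2w('scene',[((u+.5)/8-.5+x0,(v+.5)/8-.5+y0) for u,v in q],z)
print(g([(168,375),(492,385),(335,495)],.04))
"
```

```text
[[336. 378.]]
[[333.0, 275.0], [500.0, 381.0], [340.0, 489.0], [172.0, 376.0]]
[[ 0.56890176 -0.02937711  0.04      ]
 [ 0.61889834 -0.11333074  0.04      ]
 [ 0.55055029 -0.09902172  0.04      ]]
```

arm_command --steps '[{"translation": [3,-2,8],"rotation": [0,0,0],"claw": 10},{"translation": [3,-2,16],"rotation": [0,0,0],"claw": 10},{"translation": [3,-2,22],"rotation": [0,0,0],"claw": 10},{"translation": [3,-2,27],"rotation": [0,0,0],"claw": 10},{"translation": [3,-2,30],"rotation": [0,0,0],"claw": 10}]'

```text
clock: 5.65
tool_pos: [0.5987, -0.0723, 0.1008]
orientation: [180.0, 0.0, 0.0]
force: [0.6, -0.0, -2.0]
opening: 0.0278
gripper_force: 29.9
```

arm_command --steps '[{"translation": [0,0,2],"rotation": [0,0,0],"claw": 10},{"translation": [0,0,4],"rotation": [0,0,0],"claw": 10},{"translation": [0,0,6],"rotation": [0,0,0],"claw": 10},{"translation": [0,0,8],"rotation": [0,0,0],"claw": 10}]'

```text
clock: 6.05
tool_pos: [0.6001, -0.0721, 0.0961]
orientation: [180.0, -0.1, 0.1]
force: [-7.9, 3.6, 25.3]
opening: 0.0276
gripper_force: 30.0
```

arm_command --steps '[{"translation": [-1,-0.5,0],"rotation": [0,0,0],"claw": 10},{"translation": [-2,-1,0],"rotation": [0,0,0],"claw": 10},{"translation": [-3,-1,1],"rotation": [0,0,0],"claw": 10},{"translation": [-3,-1,1],"rotation": [0,0,0],"claw": 10}]'

```text
clock: 6.45
tool_pos: [0.5982, -0.0718, 0.095]
orientation: [179.9, -0.3, 0.1]
force: [-0.1, -4.0, 9.4]
opening: 0.0278
gripper_force: 30.0
```

arm_command --steps '[{"translation": [0,0.5,1],"rotation": [0,0,0],"claw": 10},{"translation": [0,0.5,2],"rotation": [0,0,0],"claw": 10},{"translation": [0,0.5,3],"rotation": [0,0,0],"claw": 10},{"translation": [0,0.5,3],"rotation": [0,0,0],"claw": 10}]'

```text
clock: 6.85
tool_pos: [0.599, -0.0721, 0.0944]
orientation: [179.9, -0.4, 0.1]
force: [-5.3, -0.6, 27.0]
opening: 0.0283
gripper_force: 30.0
```

The right block stops the pin rigidly at about 7–8 mm with 27 N on it, so it's the tight one. Next is the middle block.

arm_command --steps '[{"translation": [-1,0,-10],"rotation": [0,0,0],"claw": 10},{"translation": [-1,0,-25],"rotation": [0,0,0],"claw": 10},{"translation": [0,0,-40],"rotation": [0,0,0],"claw": 10},{"translation": [4,-30,-45],"rotation": [0,0,0],"claw": 10},{"translation": [8,-65,-45],"rotation": [0,0,0],"claw": 10}]'

```text
clock: 7.35
tool_pos: [0.6044, -0.0066, 0.1355]
orientation: [-180.0, -0.1, -0.1]
force: [1.3, 0.5, -2.3]
opening: 0.0277
gripper_force: 30.0
```

arm_command --steps '[{"translation": [3,-30,0],"rotation": [0,0,0],"claw": 10},{"translation": [6,-60,0],"rotation": [0,0,0],"claw": 10},{"translation": [7,-74,5],"rotation": [0,0,0],"claw": 10},{"translation": [7,-74,10],"rotation": [0,0,0],"claw": 10},{"translation": [7,-74,10],"rotation": [0,0,0],"claw": 10}]'

```text
clock: 7.85
tool_pos: [0.6099, 0.0671, 0.1231]
orientation: [180.0, 0.1, 0.0]
force: [0.3, -0.6, -3.2]
opening: 0.0275
gripper_force: 30.0
```

```bash
python3 -c "
from h import *
go(.6133,.0670,.106,0)"
```

```text
t 7.85 pos [0.6099 0.0671 0.1231] rpy [1.8e+02 1.0e-01 0.0e+00] F [ 0.3 -0.6 -3.2] | shift [ 3.4  0.1 17.1] len 17 rot [0.01 0.03 0.01]
```

arm_command --steps '[{"translation": [3.5,0,0],"rotation": [0,0,0],"claw": 10},{"translation": [3.5,0,10],"rotation": [0,0,0],"claw": 10},{"translation": [3.5,0,18],"rotation": [0,0,0],"claw": 10},{"translation": [3.5,0,22],"rotation": [0,0,0],"claw": 10},{"translation": [3.5,0,26],"rotation": [0,0,0],"claw": 10}]'

```text
clock: 8.35
tool_pos: [0.6143, 0.067, 0.0977]
orientation: [180.0, 0.0, -0.0]
force: [0.0, -0.0, -1.7]
opening: 0.0277
gripper_force: 30.0
```

arm_command --steps '[{"translation": [0,0,3],"rotation": [0,0,0],"claw": 10},{"translation": [0,0,6],"rotation": [0,0,0],"claw": 10},{"translation": [0,0,8],"rotation": [0,0,0],"claw": 10},{"translation": [0,0,8],"rotation": [0,0,0],"claw": 10}]'

```text
clock: 8.75
tool_pos: [0.6144, 0.0674, 0.0902]
orientation: [180.0, 0.0, 0.0]
force: [-0.7, -0.1, -3.0]
opening: 0.028
gripper_force: 30.0
```

arm_command --steps '[{"translation": [0,0,4],"rotation": [0,0,0],"claw": 10},{"translation": [0,0,8],"rotation": [0,0,0],"claw": 10},{"translation": [0,0,12],"rotation": [0,0,0],"claw": 10},{"translation": [0,0,15],"rotation": [0,0,0],"claw": 10},{"translation": [0,0,15],"rotation": [0,0,0],"claw": 10}]'

```text
clock: 9.25
tool_pos: [0.6141, 0.0673, 0.0747]
orientation: [180.0, 0.1, 0.0]
force: [-0.7, -0.7, -2.4]
opening: 0.0278
gripper_force: 30.0
```

```bash
python3 -c "
from h import *
go(.45,.06,.077,0)"
```

```text
t 9.25 pos [0.6141 0.0673 0.0747] rpy [1.8e+02 1.0e-01 0.0e+00] F [-0.7 -0.7 -2.4] | shift [-164.1    7.2   -2.1] len 164 rot [0.   0.01 0.  ]
```

The pin went deep into the middle block, so it fits. Sliding it into the bay.

arm_command --steps '[{"translation": [-6,1,0],"rotation": [0,0,0],"claw": 10},{"translation": [-16,2,0],"rotation": [0,0,0],"claw": 10},{"translation": [-28,3,0],"rotation": [0,0,0],"claw": 10},{"translation": [-40,4,0],"rotation": [0,0,0],"claw": 10},{"translation": [-52,5,0],"rotation": [0,0,0],"claw": 10}]'

```text
clock: 9.75
tool_pos: [0.5613, 0.0623, 0.0757]
orientation: [-180.0, -0.0, 0.0]
force: [1.9, 1.2, -4.3]
opening: 0.0276
gripper_force: 30.0
```

arm_command --steps '[{"translation": [-12,1,0],"rotation": [0,0,0],"claw": 10},{"translation": [-24,2,0],"rotation": [0,0,0],"claw": 10},{"translation": [-36,4,0],"rotation": [0,0,0],"claw": 10},{"translation": [-48,5,0],"rotation": [0,0,0],"claw": 10},{"translation": [-60,6,0],"rotation": [0,0,0],"claw": 10}]'

```text
clock: 10.25
tool_pos: [0.5017, 0.0563, 0.0756]
orientation: [-180.0, -0.0, 0.0]
force: [2.3, 0.7, -3.0]
opening: 0.0278
gripper_force: 30.0
```

arm_command --steps '[{"translation": [-12,1,0],"rotation": [0,0,0],"claw": 10},{"translation": [-24,3,0],"rotation": [0,0,0],"claw": 10},{"translation": [-36,4,0],"rotation": [0,0,0],"claw": 10},{"translation": [-45,5,0],"rotation": [0,0,0],"claw": 10},{"translation": [-50,5,0],"rotation": [0,0,0],"claw": 10}]'

```text
clock: 10.75
tool_pos: [0.4516, 0.0512, 0.0756]
orientation: [-180.0, -0.0, 0.0]
force: [4.1, -1.3, -3.6]
opening: 0.0274
gripper_force: 30.0
```

```bash
python3 -c "
from h import *
go(.4515,.0505,.077,0)
p,d=ctrl.snapshot('scene'); cv2.imwrite('pics/s3.png',cv2.resize(p[160:310,170:370],None,fx=4,fy=4)[:,:,::-1])"
```

```text
t 10.75 pos [0.4516 0.0512 0.0756] rpy [-180.   -0.    0.] F [ 4.1 -1.3 -3.6] | shift [-0.1  0.7 -1.4] len 2 rot [-0.   -0.    0.01]
```

View pics/s3.png

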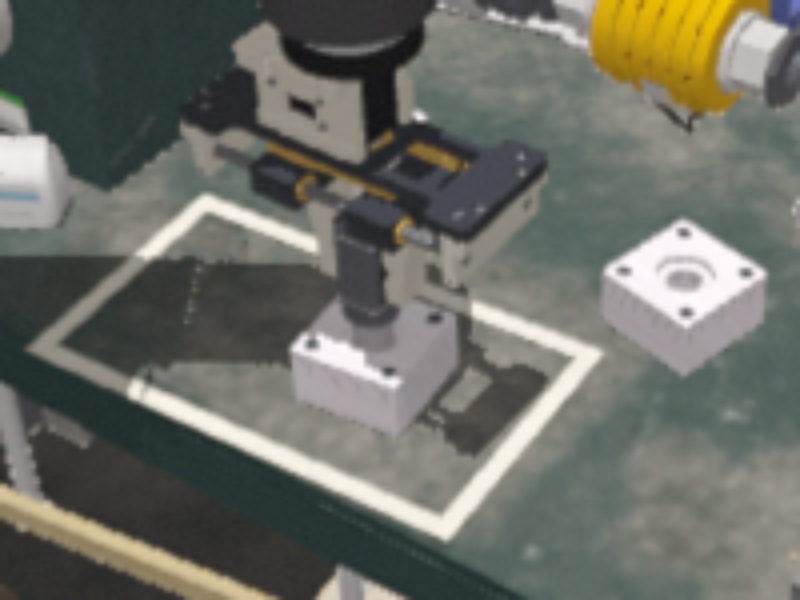

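The middle block (front corner near (390,430) in the crop) is well inside the tape. The right block hasn't moved. I'll lift out and go to the left block.

arm_command --steps '[{"translation": [1,0,-10],"rotation": [0,0,0],"claw": 10},{"translation": [1,0,-25],"rotation": [0,0,0],"claw": 10},{"translation": [1,0,-45],"rotation": [0,0,0],"claw": 10},{"translation": [1,0,-60],"rotation": [0,0,0],"claw": 10},{"translation": [20,-15,-60],"rotation": [0,0,0],"claw": 10}]'

```text
clock: 11.3
tool_pos: [0.4716, 0.0655, 0.1378]
orientation: [-180.0, -0.0, -0.0]
force: [1.7, -0.3, -1.6]
opening: 0.0276
gripper_force: 30.0
```

arm_command --steps '[{"translation": [30,-30,0],"rotation": [0,0,0],"claw": 10},{"translation": [62,-58,0],"rotation": [0,0,0],"claw": 10},{"translation": [94,-86,0],"rotation": [0,0,0],"claw": 10},{"translation": [120,-110,0],"rotation": [0,0,0],"claw": 10},{"translation": [137,-125,5],"rotation": [0,0,0],"claw": 10}]'

```text
clock: 11.8
tool_pos: [0.6112, 0.1929, 0.1306]
orientation: [180.0, 0.0, 0.0]
force: [-0.4, 0.8, -2.2]
opening: 0.0277
gripper_force: 30.0
```

```bash
python3 -c "
from h import *
go(.6082,.191,.106,0)"
```

```text
t 11.8 pos [0.6112 0.1929 0.1306] rpy [180.   0.   0.] F [-0.4  0.8 -2.2] | shift [-3.   1.9 24.6] len 25 rot [0.01 0.01 0.01]
```

arm_command --steps '[{"translation": [-2,1.5,5],"rotation": [0,0,0],"claw": 10},{"translation": [-2,1.5,12],"rotation": [0,0,0],"claw": 10},{"translation": [-2,1.5,18],"rotation": [0,0,0],"claw": 10},{"translation": [-2,1.5,18],"rotation": [0,0,0],"claw": 10}]'

```text
clock: 12.2
tool_pos: [0.6063, 0.1889, 0.1115]
orientation: [179.9, 0.1, -0.0]
force: [-0.5, 0.4, -2.4]
opening: 0.0278
gripper_force: 30.0
```

Target is (0.6082, 0.191), so x +2 and tool y −2.

arm_command --steps '[{"translation": [2,-2,3],"rotation": [0,0,0],"claw": 10},{"translation": [2,-2,8],"rotation": [0,0,0],"claw": 10},{"translation": [2,-2,13],"rotation": [0,0,0],"claw": 10},{"translation": [2,-2,17],"rotation": [0,0,0],"claw": 10},{"translation": [2,-2,21],"rotation": [0,0,0],"claw": 10}]'

```text
clock: 12.7
tool_pos: [0.6093, 0.1919, 0.091]
orientation: [180.0, 0.0, 0.0]
force: [-0.3, 0.2, -1.7]
opening: 0.0279
gripper_force: 30.0
```

arm_command --steps '[{"translation": [0,0,4],"rotation": [0,0,0],"claw": 10},{"translation": [0,0,8],"rotation": [0,0,0],"claw": 10},{"translation": [0,0,12],"rotation": [0,0,0],"claw": 10},{"translation": [0,0,15],"rotation": [0,0,0],"claw": 10},{"translation": [0,0,15],"rotation": [0,0,0],"claw": 10}]'

```text
clock: 13.2
tool_pos: [0.6092, 0.1918, 0.0758]
orientation: [180.0, 0.0, 0.0]
force: [0.3, -0.2, -2.8]
opening: 0.0279
gripper_force: 30.0
```

The left block fits too. Sliding it in.

arm_command --steps '[{"translation": [-6,1,0],"rotation": [0,0,0],"claw": 10},{"translation": [-16,3,0],"rotation": [0,0,0],"claw": 10},{"translation": [-28,5,0],"rotation": [0,0,0],"claw": 10},{"translation": [-40,8,0],"rotation": [0,0,0],"claw": 10},{"translation": [-52,10,0],"rotation": [0,0,0],"claw": 10}]'

```text
clock: 13.7
tool_pos: [0.5562, 0.1815, 0.0767]
orientation: [-180.0, -0.0, 0.0]
force: [2.7, 0.1, -3.8]
opening: 0.0279
gripper_force: 30.0
```

arm_command --steps '[{"translation": [-12,2,0],"rotation": [0,0,0],"claw": 10},{"translation": [-24,5,0],"rotation": [0,0,0],"claw": 10},{"translation": [-36,7,0],"rotation": [0,0,0],"claw": 10},{"translation": [-48,9,0],"rotation": [0,0,0],"claw": 10},{"translation": [-60,12,0],"rotation": [0,0,0],"claw": 10}]'

```text
clock: 14.2
tool_pos: [0.4967, 0.1698, 0.0766]
orientation: [-180.0, -0.0, 0.0]
force: [2.7, 0.3, -2.1]
opening: 0.0284
gripper_force: 30.0
```

arm_command --steps '[{"translation": [-12,2,0],"rotation": [0,0,0],"claw": 10},{"translation": [-24,5,0],"rotation": [0,0,0],"claw": 10},{"translation": [-36,7,0],"rotation": [0,0,0],"claw": 10},{"translation": [-46,9,0],"rotation": [0,0,0],"claw": 10},{"translation": [-51,10,0],"rotation": [0,0,0],"claw": 10}]'

```text
clock: 14.7
tool_pos: [0.4455, 0.1596, 0.0766]
orientation: [-180.0, -0.0, 0.0]
force: [3.0, 0.3, -2.5]
opening: 0.0276
gripper_force: 30.0
```

arm_command --steps '[{"translation": [0,0,0],"rotation": [0,0,0],"claw": 10},{"translation": [1,0,-10],"rotation": [0,0,0],"claw": 10},{"translation": [1,0,-25],"rotation": [0,0,0],"claw": 10},{"translation": [1,0,-50],"rotation": [0,0,0],"claw": 10},{"translation": [1,0,-90],"rotation": [0,0,0],"claw": 10}]'

```text
clock: 15.2
tool_pos: [0.446, 0.1586, 0.1659]
orientation: [179.8, 0.3, -0.0]
force: [1.0, 1.2, -3.2]
opening: 0.0279
gripper_force: 30.0
```

```bash
python3 -c "
from h import *
go(.454,-.2866,.16,0)
p,d=ctrl.snapshot('scene'); cv2.imwrite('pics/s4.png',cv2.resize(p[160:310,170:370],None,fx=4,fy=4)[:,:,::-1])"
```

```text
t 15.2 pos [0.446  0.1586 0.1659] rpy [179.8   0.3  -0. ] F [ 1.   1.2 -3.2] | shift [  8.2 445.2   7.4] len 445 rot [ 0.04  0.05 -0.  ]
```

View pics/s4.png

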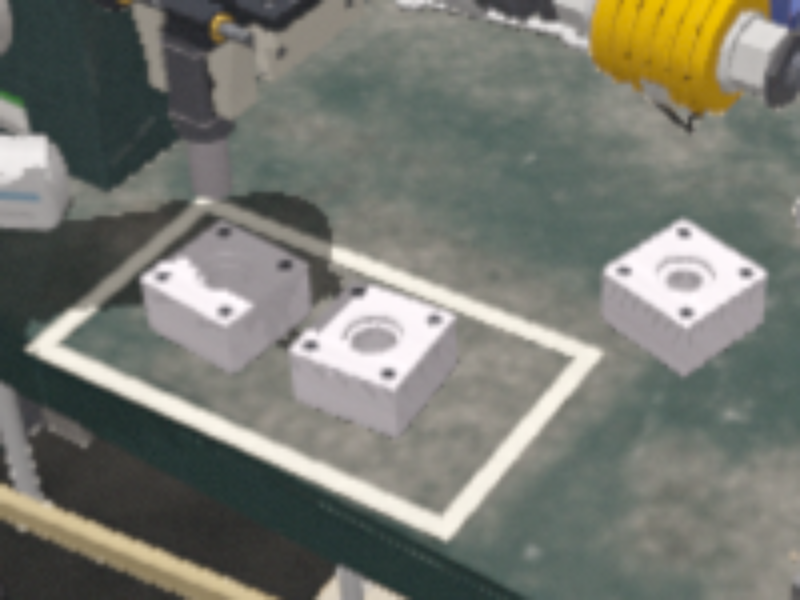

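Both fitting blocks are inside the tape, at about (228,300) and (373,360) in the crop, with the tight one still where it started. I'll take the gauge back to the stand.

arm_command --steps '[{"translation": [1,40,0],"rotation": [0,0,0.5],"claw": 10},{"translation": [2,86,0],"rotation": [0,0,1],"claw": 10},{"translation": [3,132,0],"rotation": [0,0,1.5],"claw": 10},{"translation": [4,178,0],"rotation": [0,0,2],"claw": 10},{"translation": [5,220,0],"rotation": [0,0,2.5],"claw": 10}]'

```text
clock: 15.75
tool_pos: [0.4521, -0.0621, 0.167]
orientation: [180.0, 0.0, -12.6]
force: [1.9, -0.2, -3.0]
opening: 0.0283
gripper_force: 30.0
```

```bash
python3 -c "
from h import *
go(.454,-.2866,.14,-22)"
```

```text
t 15.75 pos [ 0.4521 -0.0621  0.167 ] rpy [180.    0.  -12.6] F [ 1.9 -0.2 -3. ] | shift [ 50.7 218.6  27. ] len 226 rot [0.   0.   1.88]
```

arm_command --steps '[{"translation": [11,46,3],"rotation": [0,0,0.4],"claw": 10},{"translation": [22,93,6],"rotation": [0,0,0.8],"claw": 10},{"translation": [33,140,10],"rotation": [0,0,1.2],"claw": 10},{"translation": [43,184,15],"rotation": [0,0,1.6],"claw": 10},{"translation": [50,216,20],"rotation": [0,0,1.9],"claw": 10}]'

```text
clock: 16.25
tool_pos: [0.4542, -0.2847, 0.1464]
orientation: [180.0, 0.0, -22.2]
force: [0.3, 0.5, -1.7]
opening: 0.0278
gripper_force: 30.0
```

arm_command --steps '[{"translation": [0,0,3],"rotation": [0,0,0],"claw": 10},{"translation": [0,0,5],"rotation": [0,0,0],"claw": 10},{"translation": [0,0,5],"rotation": [0,0,0],"claw": 10}]'

```text
clock: 16.55
tool_pos: [0.4543, -0.2814, 0.1412]
orientation: [-180.0, 0.1, -22.0]
force: [-0.4, 0.2, -2.2]
opening: 0.0279
gripper_force: 30.0
```

```bash
python3 -c "
from h import *
go(.4538,-.2868,.112,-22)"
```

```text
t 16.55 pos [ 0.4543 -0.2814  0.1412] rpy [-1.8e+02  1.0e-01 -2.2e+01] F [-0.4  0.2 -2.2] | shift [ 1.6  5.2 29.2] len 30 rot [-0.    0.01  0.01]
```

arm_command --steps '[{"translation": [1.5,5,8],"rotation": [0,0,0],"claw": 10},{"translation": [1.5,5,16],"rotation": [0,0,0],"claw": 10},{"translation": [1.5,5,24],"rotation": [0,0,0],"claw": 10},{"translation": [1.5,5,24],"rotation": [0,0,0],"claw": 10}]'

```text
clock: 16.95
tool_pos: [0.4533, -0.2863, 0.1159]
orientation: [180.0, 0.1, -22.0]
force: [-0.9, 0.5, -3.1]
opening: 0.0279
gripper_force: 30.0
```

```bash
python3 -c "
from h import *
go(.4538,-.2868,.075,-22)"
```

```text
t 16.95 pos [ 0.4533 -0.2863  0.1159] rpy [ 1.8e+02  1.0e-01 -2.2e+01] F [-0.9  0.5 -3.1] | shift [ 0.7  0.2 40.9] len 41 rot [0.   0.03 0.01]
```

arm_command --steps '[{"translation": [0.5,0,6],"rotation": [0,0,0],"claw": 10},{"translation": [0.5,0,12],"rotation": [0,0,0],"claw": 10},{"translation": [0.5,0,18],"rotation": [0,0,0],"claw": 10},{"translation": [0.5,0,25],"rotation": [0,0,0],"claw": 10},{"translation": [0.5,0,32],"rotation": [0,0,0],"claw": 10}]'

```text
clock: 17.45
tool_pos: [0.4546, -0.2872, 0.0848]
orientation: [180.0, 0.0, -22.0]
force: [-0.1, 0.1, -2.3]
opening: 0.0277
gripper_force: 30.0
```

arm_command --steps '[{"translation": [0,0,3],"rotation": [0,0,0],"claw": 10},{"translation": [0,0,6],"rotation": [0,0,0],"claw": 10},{"translation": [0,0,8],"rotation": [0,0,0],"claw": 10},{"translation": [0,0,9],"rotation": [0,0,0],"claw": 10},{"translation": [0,0,9],"rotation": [0,0,0],"claw": 10}]'

```text
clock: 17.95
tool_pos: [0.4547, -0.2873, 0.0765]
orientation: [-180.0, -0.0, -22.0]
force: [-0.3, -0.8, -2.1]
opening: 0.0277
gripper_force: 30.0
```

arm_command --steps '[{"translation": [0,0,2],"rotation": [0,0,0],"claw": 10},{"translation": [0,0,4],"rotation": [0,0,0],"claw": 10},{"translation": [0,0,4],"rotation": [0,0,0],"claw": 10},{"translation": [0,0,3],"rotation": [0,0,0],"claw": 40},{"translation": [0,0,0],"rotation": [0,0,0],"claw": 60}]'

```text
clock: 18.45
tool_pos: [0.4548, -0.2873, 0.0766]
orientation: [180.0, -0.0, -22.0]
force: [0.3, -0.4, -0.0]
opening: 0.0388
gripper_force: 0.0
```

arm_command --steps '[{"translation": [0,0,0],"rotation": [0,0,0],"claw": 80},{"translation": [0,0,0],"rotation": [0,0,0],"claw": 80},{"translation": [0,0,0],"rotation": [0,0,0],"claw": 80},{"translation": [0,0,0],"rotation": [0,0,0],"claw": 80},{"translation": [0,0,0],"rotation": [0,0,0],"claw": 80}]'

```text
clock: 18.95
tool_pos: [0.4546, -0.2872, 0.0764]
orientation: [180.0, 0.0, -22.0]
force: [-1.4, 0.1, -0.1]
opening: 0.0772
gripper_force: 0.0
```

arm_command --steps '[{"translation": [0,0,-20],"rotation": [0,0,0],"claw": 80},{"translation": [0,0,-60],"rotation": [0,0,0],"claw": 80},{"translation": [0,0,-100],"rotation": [0,0,0],"claw": 80},{"translation": [0,0,-140],"rotation": [0,0,0],"claw": 80},{"translation": [0,0,-140],"rotation": [0,0,0],"claw": 80}]'

```text
clock: 19.45
tool_pos: [0.4575, -0.2885, 0.2225]
orientation: [180.0, -0.6, -21.9]
force: [0.2, -0.7, -0.9]
opening: 0.0802
gripper_force: 0.0
```

```bash
python3 -c "
from h import *
p,d=ctrl.snapshot('scene'); cv2.imwrite('pics/s5.png',p[140:380,150:550][:,:,::-1].repeat(2,0).repeat(2,1))"
```

```text
(no output)
```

View pics/s5.png

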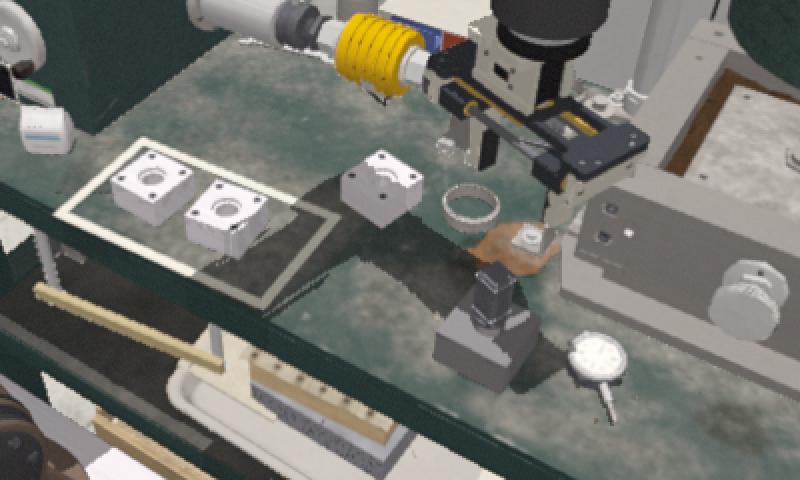

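The gauge stands upright in its stand at (492,300). Two blocks are inside the tape at (152,185) and (228,215), and the tight block at (382,185) and the bystanders are where they were. Handing in.

```bash
python3 -c "
from plant import ctrl
print(ctrl.close_job())"
```

```text
the job is handed in; nothing more can be done
None
```

I handed the job in at about 19.5 s: the pin went deep into the left and middle blocks, which I slid by the pin inside the tape; the right block stopped it at about 7–8 mm and stayed put, the gauge is back upright in its stand, and the last picture shows no bystander moved (no verdict was returned).

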